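# Line up the quarter-turn fastener and hold the filter unit's access panel shut

### The job

The access panel on top of the white water-filter unit is sprung ajar. Gently, without squeezing or pressing hard, turn the T-handle of its quarter-turn fastener until the slot in the flange lines up under the panel's tongue; then let go of the handle, press the panel down flush against its frame with the fingers and finish while still holding it pressed there. Do not disturb the other things on the worktop.

Things in the scene. Friction and masses are not known exactly. Their poses are not given: they have to be found in the camera images.
- unit: Water-filter unit, a low white box 300 x 200 x 90 mm (x, y, z), fixed. Origin: centre of its underside; x runs from the fastener end (near the robot) to the hinge end, z up. On its top, along the centre line: the fastener (axis at x = -100 mm), the steel access panel (125 x 130 mm, x = -40 to +85 mm) between frame strips 8 mm high, and a ledge behind the hinge.
- fastener (a joint): Angle of the fastener about its vertical axis, rad, counter-clockwise from above, range -0.5 to 1.65. 0: slot exactly under the tongue (towards the unit's +x). Starts at 0.8 to 1.5. Stays where left, turns with 0.06 N m, no stop at 0. Within about 0.17 rad the tongue enters the slot; else it lands on the flange and the panel stays over 0.06 rad open.
- fastener_grip (a point): Grip point on the dark steel T-handle: on the fastener's axis, 144 mm above the worktop. The handle is a bar 46 mm long (its own y), 12 mm thick (its own x), 22 mm high (126 to 148 mm above the worktop) on a stem 14 mm thick, at right angles to the slot; z up. Delicate: the fingers must not load the fastener with over 90 N, summed over both fingers (grip with 20 to 30 N).
- fastener_slot (a point): Middle of the slot, 20 mm wide, open at the rim of the fastener's round flange (radius 30 mm, its top 102 mm above the worktop), 24 mm from the axis along the fastener's own x, at the flange's top.
- panel (a joint): Opening angle of the panel, rad, hinged at its far (+x) edge, 85 mm from the unit's centre, 94 mm above the worktop; the tongue edge rises. 0: flush against the frame (firm stop). 0.12: fully ajar, where a spring holds it; it springs back when released. Pressed at panel_press it needs about 4 N to start and 8 N to be flush.
- panel_press (a point): Where to press: the top of a low round pad (28 mm across) on the panel, 95 mm from the hinge line, centred across. 100 mm above the worktop when the panel is flush, about 111 mm when ajar. z is the panel's normal. The thin sheet must not be pressed with more than 40 N.
- panel_tongue (a point): On top of the panel's tongue, a steel tab 10 mm wide and 8 mm thick that sticks out 42 mm from the panel's edge towards the fastener; this point is 160 mm from the hinge line, 7 mm before the tongue's end. Ajar, its top reaches at most 119 mm above the worktop, below the T-handle.
- scale: Kitchen scale, black with a steel plate, 170 x 200 x 28 mm, fixed; origin at the centre of its underside. Bystander.
- bowl: Blue bowl, 110 mm across, 50 mm high, on the scale; origin at its foot. Bystander.
- mug: White mug, 76 mm across, 85 mm high, beside the unit; origin at its foot. Bystander.
- jug: Steel milk jug, 72 mm across, 90 mm high, beside the unit; origin at its foot. Bystander.
- jar: Amber glass jar, 64 mm across, 100 mm high; origin at its foot. Bystander.
- tamper: Steel coffee tamper, 54 mm across, 80 mm high, standing; origin at its foot. Bystander.
- spoon: Steel spoon with a wooden handle, lying flat; origin at the centre of its underside. Bystander.
- cartridge: Spare white filter cartridge, 40 mm across, 58 mm high, standing on the unit's ledge behind the hinge; origin at its foot. Bystander.

How it is judged:
By the outcome, as a careful person would: the job done as asked, in the order asked, and still so for the second after the job is handed in, while the arm keeps its last pose, push and grip.
It also fails if it takes over 54 s, if anything falls off the work surface, if the arm or the gripper's body presses on something with over 40 N, if the wrist force passes 120 N, or if a joint passes its speed limit or range.

### The arm

A 7-joint arm with a two-finger parallel gripper is mounted at the origin on the work surface. World frame = base frame: x ahead of the robot, y to its left, z up, the work surface at z = 0. Lengths are in mm, angles in rad, forces in N, time in s.
With the tool pointing down it reaches from about 400 to 875 mm from the base axis. Payload 4.4 kg.
Tool frame: the origin (TCP) lies midway between the tips of the shut fingers; the grasp point (between the pads) lies 19 mm behind it; z points along the fingers, y is the line along which they close (so a half turn about z gives the same grasp; the last joint's range is limited). The gripper opens to 85 mm and grips with 20 to 120 N. Pads are 22 mm wide; open, the fingers measure 114 mm over their backs; the gripper's body (76 mm by 85 mm) begins 54 mm behind the grasp point. The pads swing forward as they close: fully open they stand 13 mm farther back than shut.
Start: joints at [1.129, 0.628, 0.038, 1.517, -0.027, 0.996, -0.02], TCP at [238.589, -604.643, 231.313] pointing down, gripper open.
Joint ranges: [-3.06, 3.06], [-0.37, 2.12], [-1.25, 1.32], [0.18, 2.47], [-1.1, 4.24], [0.23, 1.98], [-2.94, 2.94]. Speed limits (rad/s): [2.57, 2.57, 3.14, 3.14, 3.14, 3.14, 3.14].

### API

Orientations are given as [roll, pitch, yaw] about the fixed x, y, z axes, in that order (R = Rz(yaw) Ry(pitch) Rx(roll)).
In Python, from cell import telemetry, eyes, ctrl, finder gives the robot as it stands.
- The arm moves only by the tool move_arm, never from a script. Its argument "steps" is a list of rows, each a list of 7 numbers: the turn, a rotation vector about the world's x, y, z in degrees, then the shift along the world's x, y, z in m, then the finger opening in m, from 0 to 0.0854. A call has 1 to 5 rows; each row shifts and turns the commanded pose from where the row before left it; what a row does not reach is not made up. A row lasts 1/10 s, in which the tool goes at most 50 mm and 8.59 degrees, less where a joint would pass 70% of its speed; a pose out of reach is approached as far as the arm can. A call with a gripper value outside its range is refused whole. The fingers move at their own pace and stop on an object; the grip force is fixed at half the most. Time passes only in rows, so rows that do not move let the fingers close. It gives the time, the measured TCP pose, the force, the opening and the grip force at its end, in the units of the state.
- telemetry.read_state(): the state, without advancing time (a new reading comes with each control period).
- eyes.get_image(name): name is "side" or "top" or "wrist"; returns (picture, depth): 384x512x3 uint8, blue, green, red; 384x512 float32, mm along the optical axis (not along the pixel's ray), 0 where there is no reading.
- eyes.calibration(name): a dict with "fx", "fy", "cx", "cy" (pixels), "distortion" ([k1, k2, p1, p2, k3] as OpenCV has them; the pictures are not rectified), "position" and "attitude" of the camera in the world. Camera axes: x right, y down, z forward; pixel columns grow to the right and rows downward; lengths in mm; the calibration is good to about 2 mm. A picture is of the moment at which its call begins: read the wrist's pose just before it. calibration takes no time and is no camera call; for the wrist camera it gives the pose at the moment of the call.
- ctrl.finish_job(): hands the job in; it is judged then, once.
Trained networks look in the newest picture that a camera, given by its name, has taken for a name from the list of things; names that differ only in an ending like _2 or _b are one class to them, and where a whole thing is asked for, a point or a joint stands for the part that bears it (a point fixed in the world has none). Each returns a list of dicts, best first, with "confidence" (0 to 1); they miss things now and then, are a little off and sometimes report something else, mostly with a low value. They report only what shows in the picture. A call takes as long as a camera call.
- finder.boxes_of(camera, name): "location" ([x, y, z] in mm, in the coordinates of the camera as it stood for that picture, good to about 4 mm: the middle of the surface that is visible of it).
- finder.cut_out(camera, name): "mask" (384x512 bool, what is visible of it).
- finder.pinpoint(camera, name): "location" ([x, y, z] in mm, in the coordinates of the camera as it stood for that picture, good to about 4 mm: a listed point, or the origin of a listed thing).
The state is a dict: "clock": time; "qpos": joint angles; "qd": joint speeds; "tau": joint torques, N m; "eef_pos": TCP position; "tool_rot": TCP orientation; "force": force on the tool from outside, world axes, zero at the start; "torque": the same for the moment, N m; "width": finger opening in mm; "gripper_force": force on a finger pad.
Only numpy, scipy, OpenCV 4.12 (cv2) and the standard library are available. Lean on these libraries where they do the work, as an engineer would, in place of code of your own. Each camera call takes 0.05 s, during which the arm holds its last target. There are 200 camera calls.

## Working session

There is one attempt and no reset: what is moved stays moved. The work goes in short steps, Python scripts to look and compute and a tool call to move; the robot and the scene stay as the last step left them, time stands still between calls to the robot, and variables do not carry over. Pictures are saved under pics/ and viewed, at most 10 in all, crops included, and the job is handed in when it is done.

Besides the shell and the picture viewer there is one more tool, called after "Emit:" by a JSON object that holds its "fn" and its "kwargs", one argument or row to a line. move_arm: Moves the arm, as the interface text tells. Its arguments: {"type":"object","properties":{"steps":{"type":"array"}},"required":["steps"]}

```bash
mkdir -p pics; cat > h.py <<'E'
import numpy as np, cv2
from scipy.spatial.transform import Rotation as R
from cell import telemetry, eyes, ctrl, finder
def pose(c):
    a=np.array(c["attitude"],float)
    r=a if a.shape==(3,3) else (R.from_euler('xyz',a).as_matrix() if a.size==3 else None)
    return r,np.array(c["position"],float)
def look(cam,names,save=None):
    c=eyes.calibration(cam); r,p=pose(c)
    im,d=eyes.get_image(cam)
    if save: cv2.imwrite('pics/'+save,im)
    for n in names:
        o=finder.pinpoint(cam,n)
        for k in o[:2]: print(cam,n,round(k["confidence"],2),np.round(r@np.array(k["location"])+p,1))
    return im,d,r,p,c
E
python3 - <<'E'
from h import *
print(telemetry.read_state()); print(eyes.calibration("top"))
for cam in("top","side"):
    look(cam,["unit","fastener_grip","fastener_slot","panel_press","panel_tongue","mug","jug","jar","cartridge"],cam+"1.png")
E
```

```text
{'clock': 0.0, 'qpos': array([ 1.12922464,  0.62930693,  0.03845278,  1.51837828, -0.02700382,
        0.99628235, -0.0199967 ]), 'qd': array([ 0.00217824, -0.00152879,  0.00161731,  0.00051249,  0.00067545,
       -0.00102422, -0.00010212]), 'tau': array([-7.89419005e-05, -5.63392782e+01,  1.22617710e+00, -1.93444955e+01,
        1.09656170e-02,  1.05755014e-02, -9.05485074e-07]), 'eef_pos': array([ 238.33795483, -604.0594117 ,  230.4113916 ]), 'tool_rot': array([-3.13973620e+00,  2.57610924e-05,  3.75763940e-01]), 'force': array([ 0.88313659, -0.01274952, -0.23561152]), 'torque': array([-0.03096271, -0.03293512,  0.03052367]), 'gripper_force': 0.0, 'width': 85.57545815104248}
{'fx': 354.6809692321859, 'fy': 354.6809692321859, 'cx': 257.0540112941168, 'cy': 192.15653195333704, 'distortion': array([-0.10176107,  0.        ,  0.        ,  0.        ,  0.        ]), 'position': array([ 436.48932811,  -15.20011197, 1391.387979  ]), 'attitude': array([-3.05342759,  0.01331539, -1.55568486])}
top unit 0.6 [ 653.4 -248.5   30. ]
top unit 0.59 [5.724e+02 1.971e+02 4.000e-01]
top fastener_grip 0.45 [474.6 198.3 144.2]
top fastener_slot 0.48 [485.2 218.7  96.8]
top panel_press 0.68 [563.5 196.6 113.8]
top panel_tongue 0.84 [498.6 202.6 115.6]
top mug 0.55 [568.3 366.7  -6.6]
top jug 0.57 [5.877e+02 1.900e+01 3.000e-01]
top jar 0.77 [ 5.110e+02  5.284e+02 -5.000e-01]
top jar 0.67 [ 548.3 -563.5    1.7]
top cartridge 0.59 [693.4 156.2  90.6]
side unit 0.64 [568.3 198.9  -1.1]
side fastener_grip 0.66 [473.6 201.8 141.1]
side fastener_slot 0.77 [489.5 215.9 103. ]
side panel_press 0.73 [559.2 198.2 111.2]
side panel_tongue 0.86 [501.9 199.8 118.9]
side mug 0.84 [ 5.682e+02  3.694e+02 -2.000e-01]
side mug 0.52 [504.6 533.   -4.4]
side jug 0.68 [592.1  23.7  -1.3]
side jar 0.94 [5.065e+02 5.328e+02 1.000e-01]
```

```bash
python3 - <<'E'
from h import *
c=eyes.calibration("top"); r,p=pose(c)
im=cv2.imread('pics/top1.png')
q=r.T@(np.array([540,200,110])-p); u=int(q[0]/q[2]*c["fx"]+c["cx"]);v=int(q[1]/q[2]*c["fy"]+c["cy"]);print(u,v)
a=cv2.resize(im[v-60:v+60,u-60:u+60],None,fx=5,fy=5,interpolation=2); cv2.imwrite('pics/c1.png',a)
E
```

```text
202 194
```

View pics/top1.png

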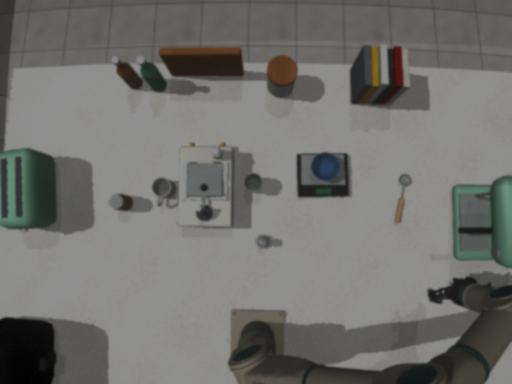

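View pics/c1.png

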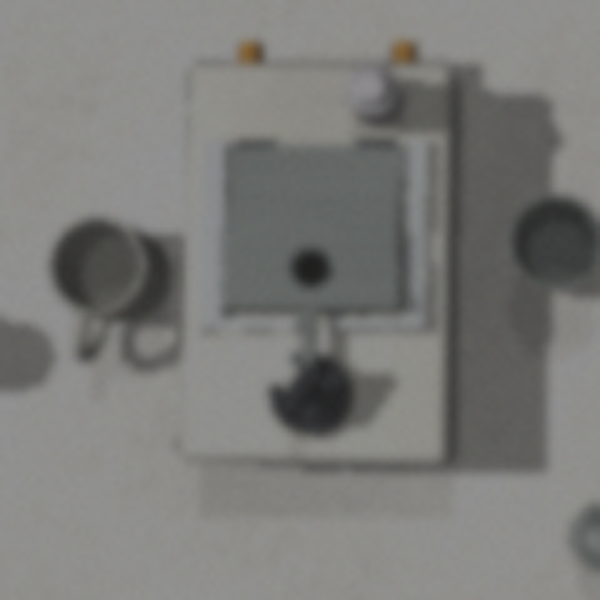

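Emit:
{"fn": "move_arm", "kwargs": {
  "steps": [
    [0,0,7,0.014,0.047,0.004,0.085],
    [0,0,7,0.014,0.047,0.004,0.085],
    [0,0,7,0.014,0.047,0.004,0.085],
    [0,0,7,0.014,0.047,0.004,0.085],
    [0,0,7,0.014,0.047,0.004,0.085]
  ]
}}

```text
clock: 1.5
eef_pos: [309.0, -367.9, 251.7]
tool_rot: [3.141, 0.0, 0.992]
force: [1.9, 0.1, 0.5]
width: 84.9
gripper_force: 0.0
```

Emit:
{"fn": "move_arm", "kwargs": {
  "steps": [
    [0,0,7,0.014,0.047,0.004,0.085],
    [0,0,7,0.014,0.047,0.004,0.085],
    [0,0,7,0.014,0.047,0.004,0.085],
    [0,0,7,0.014,0.047,0.004,0.085],
    [0,0,7,0.014,0.047,0.004,0.085]
  ]
}}

```text
clock: 2.0
eef_pos: [378.9, -132.9, 271.9]
tool_rot: [3.14, 0.001, 1.602]
force: [2.7, 0.5, 0.7]
width: 85.1
gripper_force: 0.0
```

Emit:
{"fn": "move_arm", "kwargs": {
  "steps": [
    [0,0,7,0.014,0.047,0.004,0.085],
    [0,0,7,0.014,0.047,0,0.085],
    [0,0,7,0.014,0.047,0,0.085],
    [0,0,7,0.014,0.047,0,0.085],
    [0,0,0,0,0,0,0.085]
  ]
}}

```text
clock: 2.5
eef_pos: [436.4, 60.7, 276.2]
tool_rot: [3.136, -0.003, 2.099]
force: [0.1, 0.3, -0.3]
width: 84.9
gripper_force: 0.0
```

Emit:
{"fn": "move_arm", "kwargs": {
  "steps": [
    [0,0,6,0.005,0.045,0,0.085],
    [0,0,6,0.005,0.045,0,0.085],
    [0,0,6,0.002,0.04,0,0.085],
    [0,0,0,0,0,0,0.085],
    [0,0,0,0,0,0,0.085]
  ]
}}

```text
clock: 3.0
eef_pos: [446.4, 183.5, 275.2]
tool_rot: [-3.141, -0.0, 2.401]
force: [-0.5, -1.4, -0.5]
width: 85.1
gripper_force: 0.0
```

```bash
python3 - <<'E'
from h import *
s=telemetry.read_state();print(s["eef_pos"],s["tool_rot"],s["qpos"],s["force"])
im,d,r,p,c=look("wrist",["unit","fastener_grip","fastener_slot","panel_press","panel_tongue"],"w1.png")
print(p,r)
E
```

```text
[446.36385122 183.47376376 275.15417068] [-3.14093749e+00 -9.33987613e-05  2.40101393e+00] [ 0.03889721  0.39666661 -0.67219001  1.89891253  0.30065713  0.94853372
  0.056954  ] [-0.53744459 -1.37709963 -0.54556318]
wrist unit 0.89 [5.707e+02 2.009e+02 1.000e-01]
wrist unit 0.35 [471.7 202.4 145. ]
wrist fastener_grip 0.86 [472.5 203.2 146.1]
wrist fastener_grip 0.22 [ 5.915e+02  1.920e+01 -5.000e-01]
wrist fastener_slot 0.98 [488.7 217.8 100. ]
wrist panel_press 0.6 [566.5 196.2 114.8]
wrist panel_tongue 0.63 [500.7 199.5 114. ]
[390.41085462 235.03956416 417.7212715 ] [[ 6.76150717e-01  7.02983271e-01  2.20532829e-01]
 [ 7.36762875e-01 -6.44815866e-01 -2.03452609e-01]
 [-8.20712846e-04  3.00045029e-01 -9.53924686e-01]]
```

View pics/w1.png

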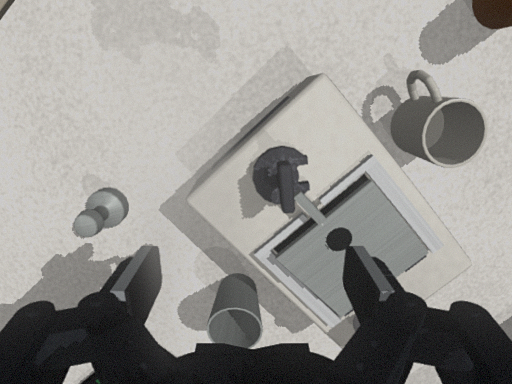

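```bash
cat >> h.py <<'E'
def cloud(d,r,p,c):
    v,u=np.mgrid[0:384,0:512]
    K=np.array([[c["fx"],0,c["cx"]],[0,c["fy"],c["cy"]],[0,0,1]])
    n=cv2.undistortPoints(np.stack([u,v],-1).reshape(-1,1,2).astype(float),K,np.array(c["distortion"])).reshape(384,512,2)
    P=np.dstack([n[...,0]*d,n[...,1]*d,d])@r.T+p
    P[d<=0]=np.nan
    return P
def handle(cam="wrist"):
    c=eyes.calibration(cam); r,p=pose(c); im,d=eyes.get_image(cam); P=cloud(d,r,p,c)
    near=np.hypot(P[...,0]-473,P[...,1]-201)<40
    def rect(m):
        q=P[m][:,:2].astype(np.float32); b=cv2.minAreaRect(q); m_=q.mean(0)
        w=np.linalg.eigh(np.cov((q-m_).T))[1][:,1]
        print("n",len(q),"mean",m_,"rect",np.round(b[0],1),np.round(b[1],1),"long axis deg",round(np.degrees(np.arctan2(w[1],w[0]))%180,1))
    hm=near&(P[...,2]>142)&(P[...,2]<156); print("z",np.median(P[hm][:,2])); rect(hm)
    return im,P
E
python3 - <<'E'
from h import *
im,P=handle()
g=(P[...,2]>86)&(P[...,2]<94)&(abs(P[...,0]-570)<190)&(abs(P[...,1]-200)<130)&(P[...,0]<545)
q=P[g][:,:2].astype(np.float32);b=cv2.minAreaRect(q);print(len(q),b)
f=(P[...,2]>98.5)&(P[...,2]<106)&(np.hypot(P[...,0]-473,P[...,1]-201)<35)
q=P[f][:,:2].astype(np.float32);print("flange",cv2.minEnclosingCircle(q))
E
```

```text
z 147.40658146878565
n 653 mean [472.56012 200.10439] rect [473.7 199.6] [12.1 46.3] long axis deg 144.4
15224 ((484.5620422363281, 199.9160614013672), (198.64903259277344, 120.75453186035156), 89.96720886230469)
flange ((474.6239318847656, 199.8426971435547), 31.532678604125977)
```

Emit:
{"fn": "move_arm", "kwargs": {
  "steps": [
    [0,0,6.8,0.027,0.016,-0.035,0.06],
    [0,0,0,0,0,-0.04,0.05],
    [0,0,0,0,0,-0.04,0.04],
    [0,0,0,0,0,-0.03,0.035],
    [0,0,0,0,0,0,0.03]
  ]
}}

```text
clock: 3.85
eef_pos: [471.2, 197.3, 127.1]
tool_rot: [-3.135, -0.004, 2.519]
force: [-0.4, -0.1, 0.4]
width: 30.1
gripper_force: 0.0
```

Emit:
{"fn": "move_arm", "kwargs": {
  "steps": [
    [0,0,0,0,0,0,0.03],
    [0,0,0,0,0,0,0.03]
  ]
}}

```text
clock: 4.05
eef_pos: [474.8, 200.0, 132.0]
tool_rot: [3.139, 0.001, 2.519]
force: [0.3, -0.5, 0.3]
width: 30.1
gripper_force: 0.0
```

```bash
python3 - <<'E'
from h import *
im,P=handle()
s=telemetry.read_state();print(s["eef_pos"],s["tool_rot"],s["force"])
cv2.imwrite('pics/w2.png',im)
E
```

```text
z 147.74845381530457
n 3533 mean [471.04013 202.12234] rect [471.7 202.9] [42.4 44.4] long axis deg 54.2
[474.8759284  199.9872495  132.15650382] [3.13843693e+00 1.77241317e-03 2.51860282e+00] [-0.17853259  0.2215768  -0.21821076]
```

View pics/w2.png

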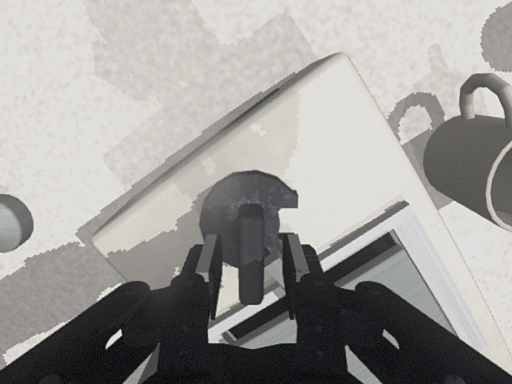

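Emit:
{"fn": "move_arm", "kwargs": {
  "steps": [
    [0,0,0,-0.001,0,-0.004,0.024],
    [0,0,0,0,0,0,0.02],
    [0,0,0,0,0,0,0.018],
    [0,0,0,0,0,0,0.016],
    [0,0,0,0,0,0,0.016]
  ]
}}

```text
clock: 4.6
eef_pos: [472.7, 199.5, 126.5]
tool_rot: [3.141, 0.0, 2.519]
force: [-0.1, -1.2, -0.1]
width: 15.9
gripper_force: 0.1
```

Emit:
{"fn": "move_arm", "kwargs": {
  "steps": [
    [0,0,-4,0,0,0,0.016],
    [0,0,-4,0,0,0,0.016],
    [0,0,-4,0,0,0,0.016],
    [0,0,-4,0,0,0,0.016],
    [0,0,-4,0,0,0,0.016]
  ]
}}

```text
clock: 5.1
eef_pos: [472.9, 200.7, 126.4]
tool_rot: [3.14, -0.001, 2.168]
force: [1.0, 2.9, -2.3]
width: 15.8
gripper_force: 2.4
```

Emit:
{"fn": "move_arm", "kwargs": {
  "steps": [
    [0,0,-4,0,0,0,0.016],
    [0,0,-4,0,0,0,0.016],
    [0,0,-4,0,0,0,0.016],
    [0,0,-4,0,0,0,0.016],
    [0,0,-4,0,0,0,0.016]
  ]
}}

```text
clock: 5.6
eef_pos: [473.2, 201.0, 126.4]
tool_rot: [3.139, -0.002, 1.819]
force: [0.8, 2.1, -2.1]
width: 16.3
gripper_force: 2.5
```

Emit:
{"fn": "move_arm", "kwargs": {
  "steps": [
    [0,0,-4,0,0,0,0.016],
    [0,0,-4,0,0,0,0.016],
    [0,0,-4,0,0,0,0.016],
    [0,0,-4,0,0,0,0.016],
    [0,0,-3,0,0,0,0.016]
  ]
}}

```text
clock: 6.1
eef_pos: [473.6, 201.1, 126.5]
tool_rot: [3.139, -0.003, 1.488]
force: [1.5, 3.2, -1.9]
width: 16.2
gripper_force: 2.6
```

Emit:
{"fn": "move_arm", "kwargs": {
  "steps": [
    [0,0,0,0,0,0,0.016],
    [0,0,0,0,0,0,0.016]
  ]
}}

```text
clock: 6.3
eef_pos: [473.6, 200.3, 126.6]
tool_rot: [3.14, -0.002, 1.491]
force: [3.1, 2.5, -1.1]
width: 16.1
gripper_force: 1.5
```

```bash
python3 - <<'E'
from h import *
im,d,r,p,c=look("wrist",["fastener_grip","fastener_slot","panel_tongue"],"w3.png")
E
```

```text
wrist fastener_grip 0.96 [473.1 202.3 145.6]
wrist fastener_slot 0.81 [502. 203.  99.]
wrist panel_tongue 0.28 [572.3 201.8   1.9]
```

View pics/w3.png

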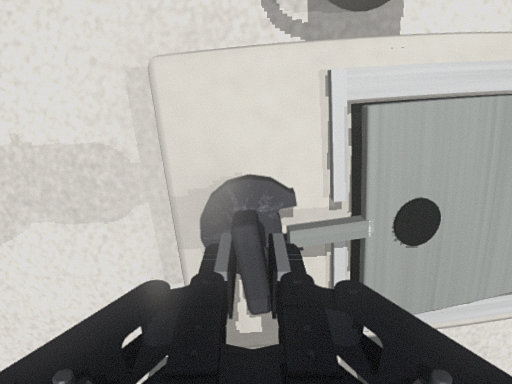

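Emit:
{"fn": "move_arm", "kwargs": {
  "steps": [
    [0,0,-3,0,0,0,0.016],
    [0,0,-3,0,0,0,0.016],
    [0,0,0,0,0,0,0.016],
    [0,0,3,0,0,0,0.02],
    [0,0,5,0,0,0,0.04]
  ]
}}

```text
clock: 7.0
eef_pos: [470.6, 197.6, 125.8]
tool_rot: [-3.138, 0.004, 1.528]
force: [0.1, 0.1, 0.3]
width: 33.4
gripper_force: 0.0
```

Emit:
{"fn": "move_arm", "kwargs": {
  "steps": [
    [0,0,0,0,0,0,0.06],
    [0,0,0,0,0,0.03,0.06],
    [0,0,0,-0.015,0,0.05,0.06],
    [0,0,0,-0.015,0,0.04,0.06],
    [0,0,0,0,0,0,0.06]
  ]
}}

```text
clock: 7.5
eef_pos: [443.0, 200.2, 248.5]
tool_rot: [3.137, -0.002, 1.524]
force: [-0.0, 0.7, 0.0]
width: 60.1
gripper_force: 0.0
```

Emit:
{"fn": "move_arm", "kwargs": {
  "steps": [
    [0,0,0,0,0,0,0.06]
  ]
}}

```text
clock: 7.6
eef_pos: [442.7, 198.6, 244.7]
tool_rot: [3.141, 0.001, 1.523]
force: [-1.0, 0.0, -0.4]
width: 59.9
gripper_force: 0.0
```

```bash
python3 - <<'E'
from h import *
im,P=handle()
cv2.imwrite('pics/w4.png',im)
s=telemetry.read_state();print(s["eef_pos"],s["tool_rot"],s["force"])
for n in["fastener_slot","panel_press","panel_tongue","unit"]:
    look("wrist",[n])
# panel pad / strips: panel edges for unit yaw
m=(P[...,2]>86)&(P[...,2]<94)&(P[...,0]<520)&(abs(P[...,1]-200)<115)
q=P[m][:,:2]
ys=np.arange(120,285,10); e=[(np.percentile(q[abs(q[:,1]-y)<5][:,0],1)) for y in ys if (abs(q[:,1]-y)<5).sum()>20]
print(np.round(e,1), len(e),len(ys))
E
```

```text
z 147.48156764031484
n 858 mean [473.5842  201.12112] rect [473.9 200.2] [44.9 12.2] long axis deg 89.2
[442.47370385 198.31568813 243.71637088] [-3.14021398e+00  1.52971347e-03  1.52296869e+00] [ 0.21464269 -0.13236169  0.72249171]
wrist fastener_slot 0.68 [499.2 199.  102.2]
wrist panel_press 0.73 [566.3 197.3 114.7]
wrist panel_tongue 0.72 [497.9 199.  115.8]
wrist unit 0.84 [572.5 200.6  -1.4]
[426.  426.3 426.3 426.  426.1 425.8 425.6 425.3 425.3 425.6 425.3 425.5
 425.5 425.4 426.3 426.3 426.1] 17 17
```

View pics/w4.png

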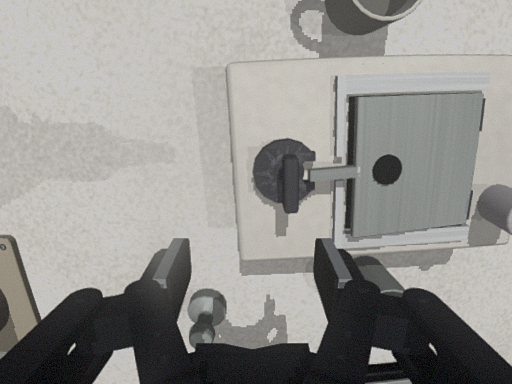

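Emit:
{"fn": "move_arm", "kwargs": {
  "steps": [
    [0,0,0,0.04,0.001,-0.01,0.03],
    [0,0,0,0.04,0.001,-0.02,0],
    [0,0,0,0.041,0,-0.025,0],
    [0,0,0,0,0,-0.03,0],
    [0,0,0,0,0,-0.025,0]
  ]
}}

```text
clock: 8.55
eef_pos: [564.8, 200.7, 131.9]
tool_rot: [-3.14, 0.0, 1.523]
force: [-0.1, 0.6, 0.7]
width: -0.1
gripper_force: 0.0
```

Emit:
{"fn": "move_arm", "kwargs": {
  "steps": [
    [0,0,0,0,0,0,0],
    [0,0,0,0,0,0,0],
    [0,0,0,0,0,0,0]
  ]
}}

```text
clock: 8.85
eef_pos: [565.1, 202.0, 135.7]
tool_rot: [3.139, -0.001, 1.524]
force: [-0.7, -0.2, -0.4]
width: -0.1
gripper_force: 0.0
```

Emit:
{"fn": "move_arm", "kwargs": {
  "steps": [
    [0,0,0,-0.001,-0.001,-0.01,0],
    [0,0,0,0,0,-0.008,0],
    [0,0,0,0,0,-0.005,0],
    [0,0,0,0,0,-0.003,0],
    [0,0,0,0,0,0,0]
  ]
}}

```text
clock: 9.35
eef_pos: [562.3, 200.1, 108.0]
tool_rot: [-3.14, 0.001, 1.524]
force: [-2.8, -0.5, 4.7]
width: -0.2
gripper_force: 2.6
```

Emit:
{"fn": "move_arm", "kwargs": {
  "steps": [
    [0,0,0,0,0,-0.003,0],
    [0,0,0,0,0,-0.003,0],
    [0,0,0,0,0,0,0]
  ]
}}

```text
clock: 9.65
eef_pos: [562.3, 200.3, 102.4]
tool_rot: [-3.14, 0.001, 1.524]
force: [-3.2, -0.1, 7.4]
width: 0.0
gripper_force: 3.4
```

Emit:
{"fn": "move_arm", "kwargs": {
  "steps": [
    [0,0,0,0,0,-0.001,0],
    [0,0,0,0,0,-0.001,0],
    [0,0,0,0,0,-0.001,0],
    [0,0,0,0,0,0,0]
  ]
}}

```text
clock: 10.05
eef_pos: [562.2, 200.3, 100.0]
tool_rot: [-3.14, 0.001, 1.524]
force: [-5.3, -1.1, 9.1]
width: -0.4
gripper_force: 4.7
```

Emit:
{"fn": "move_arm", "kwargs": {
  "steps": [
    [0,0,0,0,0,-0.001,0],
    [0,0,0,0,0,0,0],
    [0,0,0,0,0,0,0]
  ]
}}

```text
clock: 10.35
eef_pos: [562.2, 200.3, 99.9]
tool_rot: [-3.14, 0.001, 1.524]
force: [-6.5, -2.6, 16.0]
width: -0.2
gripper_force: 7.8
```

```bash
python3 - <<'E'
from h import *
for cam in("wrist","side"):
    im,d,r,p,c=look(cam,["panel_tongue","fastener_slot","fastener_grip"],cam+"5.png")
    P=cloud(d,r,p,c)
    for x0,x1,n in((500,526,"tongue"),(536,548,"panel front"),(600,640,"panel rear")):
        m=(P[...,0]>x0)&(P[...,0]<x1)&(abs(P[...,1]-200)<(5 if n=="tongue" else 45))&(P[...,2]<125)&(P[...,2]>80)
        q=P[m]; print(cam,n,len(q),np.round(np.percentile(q[:,2],[10,50,90]),1) if len(q) else "")
s=telemetry.read_state();print(s["eef_pos"],s["force"])
E
```

```text
wrist panel_tongue 0.7 [497.3 200.2  97.4]
wrist fastener_slot 0.56 [501.6 196.7 101.5]
wrist fastener_grip 0.58 [474.3 200.2 144.9]
wrist fastener_grip 0.34 [ 5.742e+02  2.017e+02 -3.000e-01]
wrist tongue 970 [95.4 97.7 98.5]
wrist panel front 2731 [97.  97.8 98.5]
wrist panel rear 10915 [97.2 97.9 98.7]
side panel_tongue 0.9 [499.5 201.3  99.7]
side panel_tongue 0.64 [591.   24.5   0.8]
side fastener_slot 0.6 [499.7 196.6 103. ]
side fastener_grip 0.66 [472.6 201.5 139.6]
side tongue 32 [89.  96.6 98.9]
side panel front 91 [95.8 98.  99.5]
side panel rear 221 [95.6 97.5 99.4]
[562.22858196 200.29191781  99.86934942] [-5.85978656 -2.56381795 15.42913282]
```

View pics/wrist5.png

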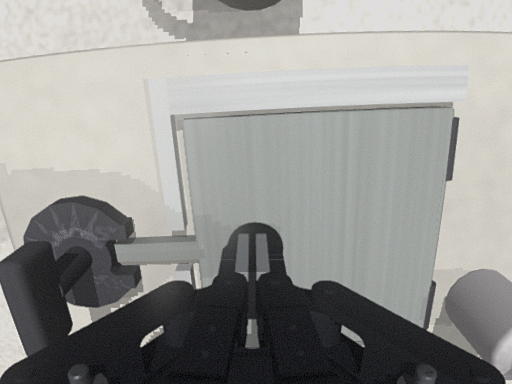

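The wrist picture shows the tongue (pixels 115–200, 250) sitting in the slot. The panel is level front to rear at 97.8 mm, so it is flush, and the fingers rest on the pad at (252, 245) with a steady push of about 15 N.

```bash
python3 -c "
from cell import ctrl; print(ctrl.finish_job())"
```

```text
the job is handed in; nothing more can be done
None
```

The fastener is turned to within about 1° of lined up, the tongue sits in the slot, and I handed the job in with the panel held flush at about 15 N; I saw no contact with the other things.

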